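Engage the turning key in a gear unit's hidden coupling and turn it to the index

TASK

Take the T-handled turning key out of its wooden stand and put it tang-down into the bore of the grey gear unit; feel for the slotted coupling at the bottom by turning the key with only light pressure until the tang drops in and the collar sits fully home on the unit's top face. Then, keeping it fully home, turn the coupling with the key until the T-handle is in line with the two index ribs on top of the unit, and let go, leaving the key fully home. Be gentle (never force the key into the unit) and leave the duct tape, the sanding block and the pliers where they are.

Things in the scene. Friction and masses are not known exactly. Their poses are not given: they have to be found in the camera images.
- turning_key: Steel T-handled turning key, 105 mm tall, about 0.2 kg, upright in the stand. Origin at the tip of its tang (lowest point, on the axis); z up the shaft, x along the T-handle and the tang. Tang: two flats, 28 mm along x, 7 mm thick along y, z 0 to 14 mm. Shank: 32 mm diameter, z 14 to 54 mm, lower edge chamfered. A half turn gives the same key.
- collar (a point): centre of the underside of the key's collar, 54 mm above its tip; collar 45 mm in diameter, 6 mm thick; above it a neck 15 mm in diameter up to 75 mm above the tip. A push of 5 to 10 N is enough to feel for the slot and to seat the key
- handle (a point): centre of the key's T-handle bar, 90 mm above the tip: 60 mm along x, 14 mm thick along y, 30 mm tall (75 to 105 mm above the tip); grasp it from above across its 14 mm thickness; axes as the key's
- gear_unit: Grey gear unit fixed to the bench: body 94 x 74 mm, 68 mm tall, on a dark 120 x 90 mm foot plate; a shaft stub sticks out of its +y side. Origin at the centre of its underside, z up, x along the line of the two steel index ribs on its top (17 x 4 mm, 3 mm high, centred 37.5 mm either side of the bore). The T-handle may lie on that line either way round.
- bore_mouth (a point): centre of the bore at the unit's top face, 68 mm above the bench; bore 34 mm in diameter (1 mm clearance round the shank), 2 mm chamfer. Tang on the coupling's face: the key's tip is 24 mm above the bench, the collar 10 mm off the top face. Fully home: tip 14 mm above the bench, collar on the top face.
- coupling_face (a point): centre of the hidden coupling's flat face, 44 mm down the bore (axes: the unit's). Slot right across it, 9.5 mm wide, 13 mm deep, at the start 0.4 to 1.5 rad counter-clockwise (from above) of the unit's x, angle not measured; the tang enters within about 0.09 rad of it. The coupling turns on the bore axis against a drag of 0.15 N m and stays put; light rubbing does not move it.
- key_stand: fixed wooden block 76 x 76 x 60 mm with a round hole, 36 mm in diameter and 57 mm deep, in the middle of its top; the key stands in it with its collar on the block's top (key tip 6 mm above the bench). Origin at the centre of its underside. A fixed bench vice, 126 mm tall, stands between stand and gear unit: carry the key over it.
- duct_tape: grey roll of duct tape lying flat, 94 mm across, 48 mm high; bystander, origin under its centre
- sanding_block: brown sanding block, 62 x 113 x 34 mm; bystander, origin under its centre
- pliers_red: pliers with red handles, 59 x 177 x 14 mm, lying flat; bystander, origin under their centre

How it is judged:
On the way, in this order (a step that is already met when the one before it is completed fails the run):
1. the key is drawn out of its stand (height (world z) of turning_key above 0.063 m), for 0.1 s.
2. the key's tang has dropped into the coupling's slot and its collar sits on the gear unit (z of turning_key in the frame of gear_unit below 0.0175 m and horizontal distance between turning_key and bore_mouth below 0.004 m and angle between turning_key's own z axis and vertical below 0.06 rad), for 0.2 s.
At the end, for the whole second after the job is handed in: the key stands released and at rest in the gear unit, its collar within 3.5 mm of the top face, its axis within 4 mm of the bore's and upright within 0.06 rad, and its T-handle within 0.13 rad of the line of the index ribs (all of step 2 and angle between the x axis of turning_key and the x axis of gear_unit, either way round below 0.13 rad and linear speed of turning_key below 0.02 m/s); the robot touches nothing.
It fails at once if the tang is forced: more than 30 N between the key's tang and the gear unit with its coupling (contact force between turning_key_c0 and gear_unit above 30 N).
It fails at once if the key is tipped over (angle between turning_key's own z axis and vertical above 0.6 rad).
It fails at once if the duct tape, sanding block or pliers are pushed more than 20 mm (distance of any of duct_tape, sanding_block, pliers_red from where it was at the start of the episode above 0.02 m).
It also fails if it takes over 72 s, if anything falls off the work surface, if the arm or the gripper's body presses on something with over 40 N, if the wrist force passes 120 N, or if a joint passes its speed limit or range.

ROBOT

A 6-joint arm with a two-finger parallel gripper is mounted at the origin on a cart in front of the work surface, level with it; the furniture and walls round the work are solid. World frame = base frame: x ahead of the robot, y to its left, z up, the work surface at z = 0. Lengths are in m, angles in rad, forces in N, time in s.
With the tool pointing down it reaches from about 0.35 to 0.975 m from the base axis. Payload 4.9 kg.
Tool frame: the origin (TCP) lies on the centre line of the jaws, within the pads' length; the fingertips stand 8 mm ahead of it and the grasp point (between the pads) lies 11 mm behind it; z points along the fingers, y is the line along which they close (so a half turn about z gives the same grasp; the last joint's range is limited). The gripper opens to 85 mm and grips with 20 to 120 N. Pads are 22 mm wide; open, the fingers measure 114 mm over their backs; the gripper's body (76 mm by 85 mm) begins 54 mm behind the grasp point. The pads swing forward as they close: fully open they stand 13 mm farther back than shut.
Start: joints at [1.058, 0.053, 1.613, -0, 1.476, -0.119], TCP at [0.24, 0.577, 0.239] pointing down, gripper open.
Joint ranges: [-3.01, 3.01], [-1.01, 2.22], [0.06, 2.58], [-1.02, 4.17], [0.09, 2.62], [-3.14, 3.14]. Speed limits (rad/s): [2.57, 2.57, 3.14, 3.14, 3.14, 3.14].

INTERFACE

Orientations are given as a rotation vector (axis times angle).
In Python, from station import ctrl gives the robot as it stands.
- The arm moves only by the tool jog_arm, called after ">>>" as name(argument=value, ...) on one line, values as JSON. Schema: {"type":"object","properties":{"deltas":{"type":"array","items":{"type":"array","items":{"type":"array","items":{"type":"number"},"minItems":7,"maxItems":7},"minItems":1,"maxItems":20},"minItems":1,"maxItems":1},"clamp_n":{"type":"number"},"only":{"type":"string"},"quiet":{"type":"boolean"},"lines":{"type":"string"}},"required":["deltas"],"additionalProperties":false}. deltas is a list that holds a single list of rows (three levels of brackets), with 1 to 20 rows, each of 7 numbers: the finger opening in m, then dx, dy, dz in parts of the range, where 1.0 means 80 cm, then a rotation vector rx, ry, rz in fractions of the full range, 1 being pi rad; each row is the pose to reach, as a shift and turn from the pose commanded when the call began, along the tool's axes at that moment; what a row does not reach only later rows make up. A row lasts 1/12 s, in which the tool goes at most 0.0417 m and 0.125 rad, less where a joint would pass 70% of its speed; a pose out of reach is approached as far as the arm can. The fingers move at their own pace and stop on an object; clamp_n is the grip in N (left out, the last holds). Time passes only in rows, so rows that do not move let the fingers close. The tool returns the time, the measured TCP pose, the force, the opening and the grip force at its end. only (a regular expression) keeps the lines of the reply that match it, lines (a string "A,B") keeps lines A to B, and quiet returns only ok. Shift and turn numbers lie between -1 and 1, and a call with a number outside is refused. Input that does not fit is refused with a message, and nothing moves.
- ctrl.get_obs(): the state, without advancing time (a new reading comes with each control period).
- ctrl.get_image(name): name is "scene" or "top" or "wrist"; returns the picture (420x560x3 uint8, red, green, blue); there is no depth.
- ctrl.camera_params(name): a dict with "fx", "fy", "cx", "cy" (pixels), "k1" (the pictures are not rectified: a ray, as slopes to the right and down, at radius r is drawn at 1 + k1 r^2 times it, then the intrinsics apply), "T" (4x4, takes a point from camera to world coordinates); the wrist camera has in their place "tool_from_camera" (4x4, takes a point from camera to tool coordinates, whose origin is the TCP and whose axes are the flange's). Camera axes: x right, y down, z forward; pixel columns grow to the right and rows downward; lengths in m; the calibration is good to about 2 mm. A picture is of the moment at which its call begins: read the wrist's pose just before it. camera_params takes no time and is no camera call.
- ctrl.finish_job(): hands the job in; it is judged then, once.
Trained networks look in the newest picture that a camera, given by its name, has taken for a name from the list of things; names that differ only in an ending like _2 or _b are one class to them, and where a whole thing is asked for, a point or a joint stands for the part that bears it (a point fixed in the world has none). Each returns a list of dicts, best first, with "p" (0 to 1); they miss things now and then, are a little off and sometimes report something else, mostly with a low value. They report only what shows in the picture. A call takes as long as a camera call.
- ctrl.find_in(camera, thing): "extent" ([left, top, right, bottom] in pixels, round what is visible of it).
- ctrl.cut_out(camera, thing): "mask" (420x560 bool, what is visible of it) and "extent" ([left, top, right, bottom] in pixels, round what is visible of it).
- ctrl.tip_of(camera, thing): "xy" ([column, row] in pixels: a listed point, or the origin of a listed thing).
The state is a dict: "t": time; "q": joint angles; "dq": joint speeds; "effort": joint torques, N m; "tool_pos": TCP position; "tool_rot": TCP orientation; "contact_force": force on the tool from outside, world axes, zero at the start; "wrist_torque": the same for the moment, N m; "opening": finger opening in m; "grip_force": force on a finger pad.
Only numpy, scipy, OpenCV 4.12 (cv2) and the standard library are available. Lean on these libraries where they do the work, as an engineer would, in place of code of your own. Each camera call takes 0.05 s, during which the arm holds its last target. There are 200 camera calls.

## Working session

There is one attempt and no reset: what is moved stays moved. The work goes in short steps, Python scripts to look and compute and a tool call to move; the robot and the scene stay as the last step left them, time stands still between calls to the robot, and variables do not carry over. Pictures are saved under pics/ and viewed, at most 10 in all, crops included, and the job is handed in when it is done.

```bash
mkdir -p pics; cat > h.py <<'E'
import numpy as np, cv2
from station import ctrl
from scipy.spatial.transform import Rotation as R
def T(cam):
    p=ctrl.camera_params(cam)
    if 'T' in p: return p,np.array(p['T'])
    o=ctrl.get_obs(); M=np.eye(4); M[:3,:3]=R.from_rotvec(o['tool_rot']).as_matrix(); M[:3,3]=o['tool_pos']
    return p,M@np.array(p['tool_from_camera'])
def onplane(cam,uv,z):
    p,M=T(cam); d=np.array([(uv[0]-p['cx'])/p['fx'],(uv[1]-p['cy'])/p['fy']]); s=d.copy()
    for _ in range(20): s=d/(1+p['k1']*(s@s))
    r=M[:3,:3]@np.array([s[0],s[1],1]); o=M[:3,3]
    return o+r*(z-o[2])/r[2]
def proj(cam,X):
    p,M=T(cam); c=np.linalg.inv(M)@np.append(X,1); s=c[:2]/c[2]; s=s*(1+p['k1']*(s@s))
    return np.array([p['fx']*s[0]+p['cx'],p['fy']*s[1]+p['cy']])
def save(cam,n):
    im=ctrl.get_image(cam); cv2.imwrite('pics/'+n,cv2.cvtColor(im,cv2.COLOR_RGB2BGR)); return im
E
python3 - <<'E'
from h import *
a=save('top','t0.png'); b=save('scene','s0.png'); 
cv2.imwrite('pics/w0.png',ctrl.get_image('wrist')[:,:,::-1])
for c in ['top','scene']:
  for n,z in [('handle',.096),('collar',.06),('turning_key',.006),('bore_mouth',.068),('gear_unit',0),('key_stand',0),('duct_tape',0),('sanding_block',0),('pliers_red',0)]:
    r=ctrl.tip_of(c,n)
    for k in r[:2]: print(c,n,round(k['p'],2),np.round(k['xy'],1),onplane(c,k['xy'],z).round(4))
print(ctrl.get_obs())
E
```

```text
top handle 0.67 [346.2 237.3] [ 0.4877 -0.201   0.096 ]
top handle 0.25 [171.3 230.3] [0.4944 0.2676 0.096 ]
top collar 0.5 [342. 238.] [ 0.4888 -0.1944  0.06  ]
top collar 0.38 [179.5 228.8] [0.5027 0.2526 0.06  ]
top turning_key 0.51 [343.1 241.7] [ 0.4833 -0.2044  0.006 ]
top bore_mouth 0.69 [177.6 230.4] [0.4973 0.2561 0.068 ]
top bore_mouth 0.52 [236.3 164.8] [0.685  0.1022 0.068 ]
top gear_unit 0.57 [179.9 231.3] [0.5016 0.2623 0.    ]
top key_stand 0.93 [341.3 240.1] [ 0.4882 -0.2     0.    ]
top duct_tape 0.63 [236.2 164.2] [0.7024 0.1081 0.    ]
top sanding_block 0.57 [176.6 178.4] [0.6557 0.28   0.    ]
top pliers_red 0.94 [388.4 182.6] [ 0.6585 -0.3347  0.    ]
top pliers_red 0.37 [237.5 166.4] [0.696  0.1041 0.    ]
scene handle 0.95 [315.7 261.1] [ 0.4858 -0.2018  0.096 ]
scene collar 0.9 [314.6 277.3] [ 0.4762 -0.2095  0.06  ]
scene collar 0.44 [191.1 188.7] [0.4954 0.2652 0.06  ]
scene turning_key 0.89 [312.6 295.3] [ 0.4733 -0.2099  0.006 ]
scene turning_key 0.43 [231.8 183.6] [0.6462 0.2721 0.006 ]
scene bore_mouth 0.56 [192.8 188. ] [0.4943 0.254  0.068 ]
scene key_
[... 227 characters left out ...]
   ]
{'t': 1.05, 'q': array([ 1.05798674e+00,  5.27005545e-02,  1.61286976e+00,  3.92288502e-06,
        1.47601133e+00, -1.18991651e-01]), 'dq': array([-1.02715573e-03,  3.94707985e-05,  1.40563737e-03,  2.11249634e-03,
       -1.03746798e-03,  1.49026408e-03]), 'effort': array([ 4.02067099e-04, -3.93700111e+01, -3.70467353e+01, -1.52154516e-04,
        4.76635232e-04,  9.19097545e-06]), 'tool_pos': array([0.23981246, 0.5771515 , 0.23932132]), 'tool_rot': array([-6.14618461e-01, -3.08088408e+00, -1.83547394e-05]), 'contact_force': array([-0.25229944, -0.23867876,  1.37768968]), 'wrist_torque': array([-0.05063296, -0.0030236 ,  0.03269199]), 'grip_force': 0.0, 'opening': 0.08522864943494438}
```

View pics/t0.png

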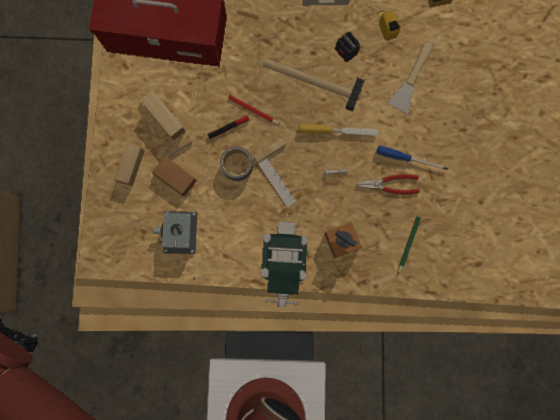

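View pics/s0.png

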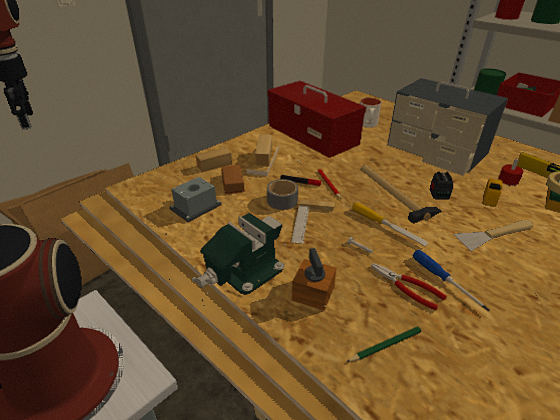

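The top view shows the gear unit at (178,231) with its stub to the left, the vice at (285,262) and the key in its stand at (345,239). The scene view agrees. Next I'll look from above the unit.

```bash
cat >> h.py <<'E'
def goal(pos,yaw=None):
    """delta in tool axes to TCP pos, tool pointing down, tool y along world angle yaw (mod pi)"""
    o=ctrl.get_obs(); M=R.from_rotvec(o['tool_rot']).as_matrix()
    cy=np.arctan2(M[1,1],M[0,1]); t=cy if yaw is None else yaw
    out=[]
    for k in (-1,0,1):
        a=t+k*np.pi
        # y=(cos a,sin a,0), z=down, x=y×z
        y=np.array([np.cos(a),np.sin(a),0]);z=np.array([0,0,-1.]);N=np.stack([np.cross(y,z),y,z],1)
        out.append(R.from_matrix(M.T@N).as_rotvec())
    print('d',(M.T@(np.array(pos)-o['tool_pos'])).round(4),'rots',[v.round(4) for v in out],'yaw y now',cy.round(3),'q6',o['q'][5].round(3),'pos',o['tool_pos'].round(4))
E
python3 - <<'E'
from h import *
print(ctrl.camera_params('wrist'))
goal([.45,.2,.36],np.pi/2)
goal([.45,.2,.36])
E
```

```text
{'fx': 307.0003895669091, 'fy': 307.0003895669091, 'cx': 278.348184801322, 'cy': 211.21014109587875, 'k1': -0.07087028123227682, 'tool_from_camera': array([[-1.72420016e-03, -9.59730778e-01, -2.80916111e-01,
         7.04405688e-02],
       [ 9.99998512e-01, -1.63767975e-03, -5.42745442e-04,
        -1.72251203e-03],
       [ 6.08388798e-05, -2.80916629e-01,  9.59732173e-01,
        -1.35285237e-01],
       [ 0.00000000e+00,  0.00000000e+00,  0.00000000e+00,
         1.00000000e+00]])}
d [-0.3388 -0.2676 -0.1207] rots [array([-0.    , -0.    ,  2.7478]), array([ 0.    , -0.    , -0.3938]), array([-0.    , -0.    ,  2.7478])] yaw y now 1.177 q6 -0.119 pos [0.2398 0.5772 0.2393]
d [-0.3388 -0.2676 -0.1207] rots [array([ 0.    ,  0.    , -3.1416]), array([ 0., -0.,  0.]), array([ 0.    ,  0.    , -3.1416])] yaw y now 1.177 q6 -0.119 pos [0.2398 0.5772 0.2393]
```

Units first: shifts go in shares of 80 cm and turns go in shares of pi rad. So -0.307 m / 0.8 = -0.3838, -0.2156 m / 0.8 = -0.2695, -0.394 rad / 3.1416 = -0.1254.

>>> jog_arm(deltas=[[[0.085,-0.3838,-0.2695,-0.0513,0,0,-0.1254],[0.085,-0.3838,-0.2695,-0.0513,0,0,-0.1254],[0.085,-0.3838,-0.2695,-0.0513,0,0,-0.1254],[0.085,-0.3838,-0.2695,-0.0513,0,0,-0.1254],[0.085,-0.3838,-0.2695,-0.0513,0,0,-0.1254],[0.085,-0.3838,-0.2695,-0.0513,0,0,-0.1254],[0.085,-0.3838,-0.2695,-0.0513,0,0,-0.1254],[0.085,-0.3838,-0.2695,-0.0513,0,0,-0.1254],[0.085,-0.3838,-0.2695,-0.0513,0,0,-0.1254],[0.085,-0.3838,-0.2695,-0.0513,0,0,-0.1254],[0.085,-0.3838,-0.2695,-0.0513,0,0,-0.1254],[0.085,-0.3838,-0.2695,-0.0513,0,0,-0.1254],[0.085,-0.3838,-0.2695,-0.0513,0,0,-0.1254],[0.085,-0.3838,-0.2695,-0.0513,0,0,-0.1254]]])

```text
t: 2.22
tool_pos: [0.4397, 0.2615, 0.2799]
tool_rot: [0.004, -3.141, -0.0]
contact_force: [0.5, 0.3, 0.5]
opening: 0.0851
grip_force: 0.0
```

```bash
python3 - <<'E'
from h import *
save('wrist','w1.png')
for n,z in [('bore_mouth',.068),('gear_unit',0),('coupling_face',.024)]:
    for k in ctrl.tip_of('wrist',n)[:2]: print(n,round(k['p'],2),np.round(k['xy'],1),onplane('wrist',k['xy'],z).round(4))
o=ctrl.get_obs();print(o['tool_pos'],o['tool_rot'],o['t'])
E
```

```text
bore_mouth 0.91 [273.1 233.7] [0.4984 0.253  0.068 ]
gear_unit 0.71 [274.5 216.5] [0.498  0.2537 0.    ]
coupling_face 0.96 [276.4 219.2] [0.4945 0.2563 0.024 ]
coupling_face 0.5 [290.9 314.2] [0.6428 0.2776 0.024 ]
[0.44003657 0.26108764 0.28014228] [ 3.09422787e-03 -3.14130881e+00  8.39417781e-05] 2.4167
```

View pics/w1.png

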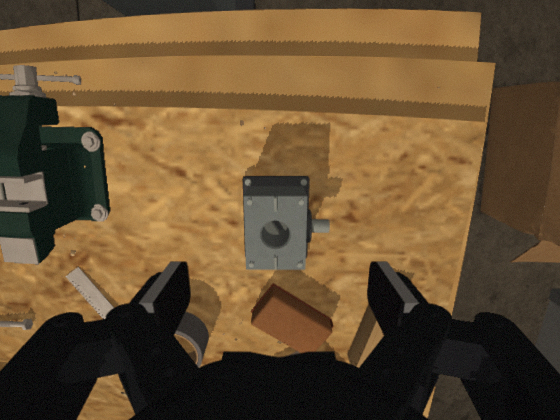

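The wrist view shows the unit's top, about (247–306, 193–270), with the bore at (276,233), the ribs above and below it and the stub to the right. I'll zoom in on the bore for the centre, ribs and perhaps the slot.

```bash
python3 - <<'E'
from h import *
im=cv2.imread('pics/w1.png')
c=im[170:282,226:338]; g=cv2.resize(c,None,fx=5,fy=5,interpolation=cv2.INTER_CUBIC)
g=np.clip(g.astype(float)*1.5,0,255).astype('uint8'); cv2.imwrite('pics/w1c.png',g)
E
```

```text
(no output)
```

View pics/w1c.png

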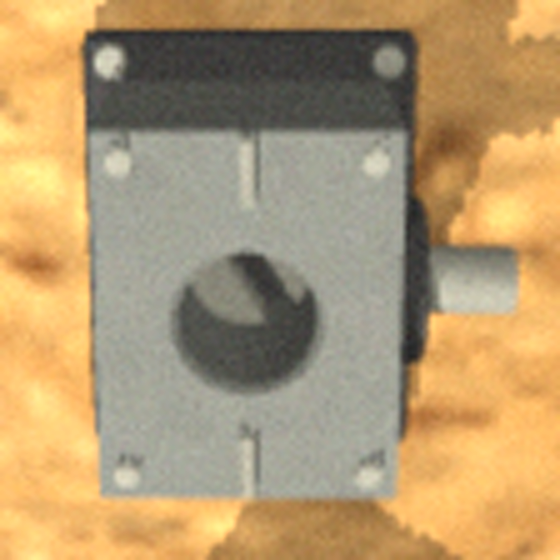

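```bash
python3 - <<'E'
from h import *
f=lambda p:np.array(p)/5+np.array([226,170])-.4
P=lambda p,z:onplane('wrist',f(p),z)[:2]
cs=[P(p,.068) for p in [(92,129),(408,129),(398,497),(101,497)]]
print('corners',np.round(cs,4),'mean',np.mean(cs,0).round(4))
r1,r2=P((248.5,172),.071),P((250,464),.071); print('ribs',r1.round(4),r2.round(4),(r1+r2)/2, np.arctan2(*(r2-r1)[::-1]))
m=[P(p,.068) for p in [(173,322),(322,322),(248,250),(248,396)]];print('bore',np.round(m,4),(m[0][1]+m[1][1])/2,(m[2][0]+m[3][0])/2)
# rectify coupling plane, 0.2mm/px; x down, y right
c=(r1+r2)/2; im=cv2.imread('pics/w1.png'); n=240; mx=np.zeros((n,n),np.float32);my=mx.copy()
for i in range(n):
  for j in range(n):
    u=proj('wrist',[c[0]+(i-n/2)*.0002,c[1]+(j-n/2)*.0002,.024]); mx[i,j],my[i,j]=u
g=cv2.remap(im,mx,my,cv2.INTER_CUBIC); g=np.clip(g*1.5,0,255).astype('uint8')
cv2.imwrite('pics/rect.png',cv2.resize(g,None,fx=2.4,fy=2.4))
E
```

```text
corners [[0.4513 0.219 ]
 [0.4513 0.2925]
 [0.5458 0.2926]
 [0.5459 0.2182]] mean [0.4986 0.2556]
ribs [0.4609 0.2554] [0.5353 0.2556] [0.49807623 0.25550478] 0.002327795410823552
bore [[0.4991 0.2371]
 [0.4991 0.273 ]
 [0.4809 0.2552]
 [0.5184 0.2551]] 0.25504627901760807 0.49964517669017405Traceback (most recent call last):
  File "<stdin>", line 12, in <module>
  File "h.py", line 15, in proj
    p,M=T(cam); c=np.linalg.inv(M)@np.append(X,1); s=c[:2]/c[2]; s=s*(1+p['k1']*(s@s))
        ~^^^^^
  File "h.py", line 5, in T
    p=ctrl.camera_params(cam)
ValueError: time passes only in moves, steps and waits
```

```bash
python3 - <<'E'
from h import *
f=lambda p:np.array(p)/5+np.array([226,170])-.4
P=lambda p:onplane('wrist',f(p),.024)[:2]
for a,b in [((235,262),(265,320)),((262,258),(302,303))]:
    A,B=P(a),P(b); d=B-A; th=np.arctan2(d[1],d[0]); n=np.array([-np.sin(th),np.cos(th)])
    print(A.round(4),B.round(4),th, 'offset from centre',n@(A-[.4985,.2555]))
c=cv2.imread('pics/w1.png')[215:245,255:300]
g=cv2.cvtColor(c,cv2.COLOR_BGR2GRAY)
for i in range(0,24,1): print(215+i,g[i,3:42])
goal([.425,-.203,.28],np.pi/2)
goal([.425,.0,.30],np.pi/2)
E
```

```text
[0.4984 0.2512] [0.515  0.2593] 0.45255501812735716 offset from centre -0.0038105571973207327
[0.4973 0.2585] [0.5101 0.2693] 0.7016113717598718 offset from centre 0.0030507715773060123
215 [111 107 111 107 110 107 106 109 111 111 108 109 106 111 109 106 111 105
 110 107 107 113 106 107 109 111 109 111 105 110 112 111 109 109 111 111
 106 108 108]
216 [112 111 108 107 110 111 109 105 112 109 115 108 112 111 111 114 108 109
 112 110 106 108 108 109 106 107 110 111 106 110 111 109 108 110 111 111
 108 115 114]
217 [107 106 110 110 110 108 110 108 111 106 113 111 110 109 112 110 107 111
 109 106 110 112 109 109 109 109 106 111 108 110 113 110 110 108 107 110
 109 107 114]
218 [108 113 109 112 109 107 112 106 110 113 110 115 107 111 109 117 112 115
 110 109 103 105 108 113 108 110 108 110 110 109 110 110 113 110 114 108
 112 105 108]
219 [111 111 108 107 109 111 109 109 111 108 113 111 111 114 112 111 105 101
 106 114 112 107 109 113 110 107 114 112 111 111 108 113 110 108 107 108
 111 109 112]
220 [106 109 109 108 109 110 108 113 112 108 110 107 110 107  99  93  76  85
  83  96  99 110 
[... 2768 characters left out ...]
53
  55  51  49  51  46  47  42  46  44  42  44  42  58  82  88 107 107 109
 111 105 106]
238 [108 110  93  75  65  53  57  50  55  56  56  56  52  56  54  55  53  51
  53  46  46  48  46  49  53  42  40  44  44  46  67  87  97 111 108 107
 110 104 110]
d [ 1.600e-02 -4.641e-01  2.000e-04] rots [array([ 4.0000e-04, -1.0000e-04, -3.1396e+00]), array([-0.0001, -0.0003,  0.002 ]), array([ 4.0000e-04, -1.0000e-04, -3.1396e+00])] yaw y now 1.573 q6 -1.183 pos [0.44   0.2611 0.2801]
d [ 0.0156 -0.2611 -0.0198] rots [array([ 4.0000e-04, -1.0000e-04, -3.1396e+00]), array([-0.0001, -0.0003,  0.002 ]), array([ 4.0000e-04, -1.0000e-04, -3.1396e+00])] yaw y now 1.573 q6 -1.183 pos [0.44   0.2611 0.2801]
```

Slot angle estimate is about 0.6 rad from x. Unit centre is about (0.4985, 0.2553), yaw about 0. Now I'll go look at the key.

To row units: -0.464 m / 0.8 = -0.58, 0.016 m / 0.8 = 0.02, 0.002 rad / 3.1416 = 0.0006.

>>> jog_arm(deltas=[[[0.085,0.02,-0.58,0,0,0,0.0006],[0.085,0.02,-0.58,0,0,0,0.0006],[0.085,0.02,-0.58,0,0,0,0.0006],[0.085,0.02,-0.58,0,0,0,0.0006],[0.085,0.02,-0.58,0,0,0,0.0006],[0.085,0.02,-0.58,0,0,0,0.0006],[0.085,0.02,-0.58,0,0,0,0.0006],[0.085,0.02,-0.58,0,0,0,0.0006],[0.085,0.02,-0.58,0,0,0,0.0006],[0.085,0.02,-0.58,0,0,0,0.0006],[0.085,0.02,-0.58,0,0,0,0.0006],[0.085,0.02,-0.58,0,0,0,0.0006],[0.085,0.02,-0.58,0,0,0,0.0006],[0.085,0.02,-0.58,0,0,0,0.0006],[0.085,0.02,-0.58,0,0,0,0.0006],[0.085,0.02,-0.58,0,0,0,0.0006]]])

```text
t: 3.75
tool_pos: [0.425, -0.2022, 0.2804]
tool_rot: [-0.001, 3.141, 0.0]
contact_force: [0.1, 0.6, 0.6]
opening: 0.0855
grip_force: 0.0
```

```bash
python3 - <<'E'
from h import *
save('wrist','w2.png')
for n,z in [('handle',.096),('collar',.06),('key_stand',0)]:
    for k in ctrl.tip_of('wrist',n)[:2]: print(n,round(k['p'],2),np.round(k['xy'],1),onplane('wrist',k['xy'],z).round(4))
o=ctrl.get_obs();print(o['tool_pos'],o['tool_rot'],o['t'])
im=cv2.imread('pics/w2.png'); u=proj('wrist',[.487,-.203,.09]).astype(int); print(u)
c=im[u[1]-60:u[1]+60,u[0]-60:u[0]+60]; cv2.imwrite('pics/w2c.png',np.clip(cv2.resize(c,None,fx=5,fy=5,interpolation=cv2.INTER_CUBIC)*1.4,0,255).astype('uint8'))
E
```

```text
handle 0.95 [276.9 242.8] [ 0.4843 -0.2063  0.096 ]
collar 0.63 [280.9 229.3] [ 0.4811 -0.2017  0.06  ]
key_stand 0.62 [276.8 219.3] [ 0.4875 -0.2073  0.    ]
[ 0.42492099 -0.20281313  0.28043059] [ 2.56552022e-05  3.14127374e+00 -2.03883445e-04] 3.95
[280 243]
```

View pics/w2c.png

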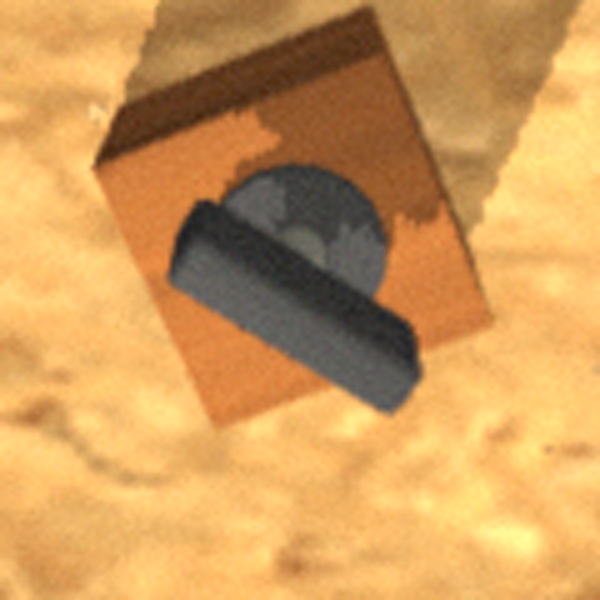

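The crop shows the handle's bar top face between about (183,258) and (407,392) in 5x pixels, roughly 1.0 rad from world x.

```bash
python3 - <<'E'
from h import *
u=np.array([280,243]); f=lambda p:np.array(p)/5+u-60-.4
c=[onplane('wrist',f(p),.111)[:2] for p in [(170,278),(197,238),(422,374),(393,413)]]
print(np.round(c,4),'mean',np.mean(c,0))
for a,b in [(0,3),(1,2)]: d=c[b]-c[a]; print(np.linalg.norm(d),np.arctan2(d[1],d[0]))
k=[onplane('wrist',f(p),.066)[:2] for p in [(305,163),(388,245),(215,205)]]; print('collar edge',np.round(k,4))
# stand top corners
s=[onplane('wrist',f(p),.060)[:2] for p in [(97,168),(385,52),(492,322),(220,428)]]; print('stand',np.round(s,4),np.mean(s,0))
th=np.mean([np.arctan2(*(c[3]-c[0])[::-1]),np.arctan2(*(c[2]-c[1])[::-1])])
m=np.mean(c,0); goal([*m,.20],th-np.pi/2)
E
```

```text
[[ 0.4728 -0.2313]
 [ 0.4638 -0.2254]
 [ 0.4952 -0.1773]
 [ 0.5045 -0.1834]] mean [ 0.48408993 -0.20434074]
0.05747403087681276 0.9867388829235344
0.057486344609856924 0.9928225550851366
collar edge [[ 0.4611 -0.2023]
 [ 0.4819 -0.1822]
 [ 0.4716 -0.224 ]]
stand [[ 0.4642 -0.2528]
 [ 0.4354 -0.1833]
 [ 0.5047 -0.1554]
 [ 0.5339 -0.224 ]] [ 0.48455791 -0.2039077 ]
d [-0.0591 -0.0015  0.0804] rots [array([-3.000e-04,  2.000e-04, -9.898e-01]), array([3.0000e-04, 3.0000e-04, 2.1518e+00]), array([-3.000e-04,  2.000e-04, -9.898e-01])] yaw y now 1.571 q6 -2.174 pos [ 0.4249 -0.2028  0.2804]
```

To row units: 0.08 m / 0.8 = 0.1, -0.0593 m / 0.8 = -0.0741, 2.151 rad / 3.1416 = 0.6847.

>>> jog_arm(deltas=[[[0.085,-0.0741,-0.0018,0.1,0,0,0.6847],[0.085,-0.0741,-0.0018,0.1,0,0,0.6847],[0.085,-0.0741,-0.0018,0.1,0,0,0.6847],[0.085,-0.0741,-0.0018,0.1,0,0,0.6847],[0.085,-0.0741,-0.0018,0.1,0,0,0.6847],[0.085,-0.0741,-0.0018,0.1,0,0,0.6847],[0.085,-0.0741,-0.0018,0.1,0,0,0.6847],[0.085,-0.0741,-0.0018,0.1,0,0,0.6847],[0.085,-0.0741,-0.0018,0.1,0,0,0.6847],[0.085,-0.0741,-0.0018,0.1,0,0,0.6847],[0.085,-0.0741,-0.0018,0.1,0,0,0.6847],[0.085,-0.0741,-0.0018,0.1,0,0,0.6847],[0.085,-0.0741,-0.0018,0.1,0,0,0.6847],[0.085,-0.0741,-0.0018,0.1,0,0,0.6847],[0.085,-0.0741,-0.0018,0.1,0,0,0.6847],[0.085,-0.0741,-0.0018,0.1,0,0,0.6847],[0.085,-0.0741,-0.0018,0.1,0,0,0.6847],[0.085,-0.0741,-0.0018,0.1,0,0,0.6847],[0.085,-0.0741,-0.0018,0.1,0,0,0.6847],[0.085,-0.0741,-0.0018,0.1,0,0,0.6847]]])

```text
t: 5.62
tool_pos: [0.4841, -0.2049, 0.2003]
tool_rot: [2.764, 1.493, 0.0]
contact_force: [-0.6, -0.4, -0.4]
opening: 0.0847
grip_force: 0.0
```

```bash
python3 - <<'E'
from h import *
goal([.4843,-.2041,.085],.99-np.pi/2); print(ctrl.get_obs()['q'])
E
```

```text
d [ 0.0008 -0.0002  0.1153] rots [array([ 0.0000e+00,  1.0000e-04, -3.1412e+00]), array([ 0.0001, -0.    ,  0.0004]), array([ 0.0000e+00,  1.0000e-04, -3.1412e+00])] yaw y now -0.58 q6 0.038 pos [ 0.4841 -0.2049  0.2003]
[-5.42099319e-01 -1.60103473e-01  1.88316000e+00  6.34428088e-06
  1.41845173e+00  3.83174807e-02]
```

To row units: 0.1153 m / 0.8 = 0.1441, 0.1 m / 0.8 = 0.125.

>>> jog_arm(deltas=[[[0.085,0.0006,0,0.05,0,0,0],[0.085,0.0006,0,0.1,0,0,0],[0.085,0.0006,0,0.125,0,0,0],[0.085,0.0006,0,0.1441,0,0,0],[0.085,0.0006,0,0.1441,0,0,0],[0.03,0.0006,0,0.1441,0,0,0],[0.0,0.0006,0,0.1441,0,0,0],[0.0,0.0006,0,0.1441,0,0,0],[0.0,0.0006,0,0.1441,0,0,0],[0.0,0.0006,0,0.1441,0,0,0],[0.0,0.0006,0,0.1441,0,0,0],[0.0,0.0006,0,0.1441,0,0,0],[0.0,0.0006,0,0.1441,0,0,0],[0.0,0.0006,0,0.1441,0,0,0]]], clamp_n=80)

```text
t: 6.78
tool_pos: [0.4847, -0.2051, 0.0861]
tool_rot: [2.764, 1.49, 0.001]
contact_force: [-1.0, 0.9, 5.6]
opening: 0.0131
grip_force: 79.0
```

```bash
python3 -c "
from h import *
goal([.4843,-.2041,.225]); o=ctrl.get_obs();print(o['contact_force'],o['wrist_torque'],o['grip_force'],o['opening'])"
```

```text
d [ 0.0006 -0.0008 -0.1389] rots [array([ 1.0000e-04,  1.8000e-03, -3.1416e+00]), array([ 0.0011, -0.    ,  0.    ]), array([ 1.0000e-04,  1.8000e-03, -3.1416e+00])] yaw y now -0.582 q6 0.04 pos [ 0.4847 -0.2051  0.0861]
[-0.9890822   0.93777105  5.58864235] [0.17027533 0.31116131 0.01332265] 79.01163965463638 0.013066313580743645
```

To row units: -0.16 m / 0.8 = -0.2, -0.08 m / 0.8 = -0.1.

>>> jog_arm(deltas=[[[0,0.0006,0,-0.0063,0,0,0],[0,0.0006,0,-0.025,0,0,0],[0,0.0006,0,-0.0625,0,0,0],[0,0.0006,0,-0.1,0,0,0],[0,0.0006,0,-0.15,0,0,0],[0,0.0006,0,-0.2,0,0,0],[0,0.0006,0,-0.2,0,0,0],[0,0.0006,0,-0.2,0,0,0]]])

```text
t: 7.45
tool_pos: [0.4858, -0.2051, 0.2482]
tool_rot: [2.761, 1.488, 0.005]
contact_force: [-0.2, -0.2, -2.4]
opening: 0.0133
grip_force: 79.0
```

```bash
python3 -c "
from h import *
goal([.4985,.2555,.246],.62-np.pi/2); o=ctrl.get_obs();print(o['contact_force'],o['wrist_torque'],o['grip_force'],o['opening'],o['t'])"
```

```text
d [ 0.3918 -0.2426  0.0008] rots [array([ 1.9000e-03,  8.4000e-03, -2.7728e+00]), array([ 0.006 , -0.0014,  0.3688]), array([ 1.9000e-03,  8.4000e-03, -2.7728e+00])] yaw y now -0.582 q6 0.041 pos [ 0.4858 -0.2051  0.2482]
[-0.20715515 -0.24156389 -2.39843416] [-0.03963881  0.00639948 -0.00483653] 78.96530047059059 0.013347388914488088 7.45
```

To row units: 0.392 m / 0.8 = 0.49, -0.2426 m / 0.8 = -0.3033, 0.369 rad / 3.1416 = 0.1175.

>>> jog_arm(deltas=[[[0,0.49,-0.3033,0,0,0,0.1175],[0,0.49,-0.3033,0,0,0,0.1175],[0,0.49,-0.3033,0,0,0,0.1175],[0,0.49,-0.3033,0,0,0,0.1175],[0,0.49,-0.3033,0,0,0,0.1175],[0,0.49,-0.3033,0,0,0,0.1175],[0,0.49,-0.3033,0,0,0,0.1175],[0,0.49,-0.3033,0,0,0,0.1175],[0,0.49,-0.3033,0,0,0,0.1175],[0,0.49,-0.3033,0,0,0,0.1175],[0,0.49,-0.3033,0,0,0,0.1175],[0,0.49,-0.3033,0,0,0,0.1175],[0,0.49,-0.3033,0,0,0,0.1175],[0,0.49,-0.3033,0,0,0,0.1175],[0,0.49,-0.3033,0,0,0,0.1175],[0,0.49,-0.3033,0,0,0,0.1175]]])

```text
t: 8.78
tool_pos: [0.4972, 0.2549, 0.244]
tool_rot: [2.992, 0.955, -0.003]
contact_force: [-0.2, 0.1, -3.7]
opening: 0.0129
grip_force: 79.0
```

```bash
python3 - <<'E'
from h import *
o=ctrl.get_obs();print(o['tool_pos'],o['contact_force'],o['wrist_torque'],o['t'])
goal([.4988,.2553,.153],.62-np.pi/2)
im=save('wrist','w3.png')
for c in ['wrist','top','scene']:
  if c!='wrist': ctrl.get_image(c)
  for n,z in [('handle',.256),('collar',.22),('bore_mouth',.068)]:
    for k in ctrl.tip_of(c,n)[:1]: print(c,n,round(k['p'],2),np.round(k['xy'],1),onplane(c,k['xy'],z).round(4))
E
```

```text
[0.49718282 0.25492111 0.2440132 ] [-0.18486301  0.11676811 -3.67792596] [3.41023365e-05 5.55478673e-03 2.80752041e-03] 8.7833
d [0.0017 0.0006 0.091 ] rots [array([2.7000e-03, 1.0000e-04, 3.1396e+00]), array([-0.    ,  0.0017, -0.002 ]), array([2.7000e-03, 1.0000e-04, 3.1396e+00])] yaw y now -0.953 q6 1.294 pos [0.4972 0.2549 0.244 ]
wrist handle 0.57 [276.3 277.9] [0.4999 0.2561 0.256 ]
wrist bore_mouth 0.84 [277.  192.1] [0.4976 0.2551 0.068 ]
top handle 0.2 [176.5 178.6] [0.6041 0.2297 0.256 ]
top bore_mouth 0.64 [175.9 230.8] [0.4961 0.2606 0.068 ]
scene handle 0.92 [182.4 123.3] [0.4992 0.2654 0.256 ]
scene collar 0.58 [190.4 139.4] [0.4998 0.2399 0.22  ]
scene bore_mouth 0.69 [193.4 184.5] [0.5063 0.2677 0.068 ]
```

View pics/w3.png

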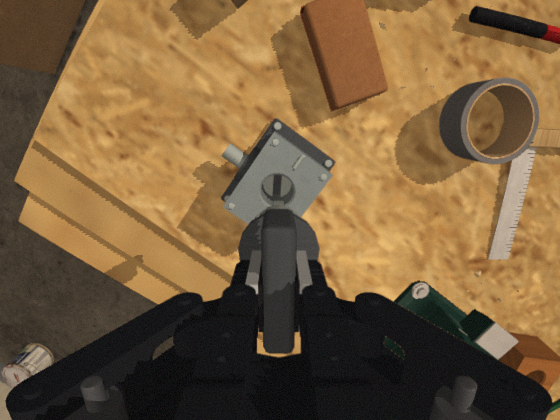

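The wrist view shows the bore at (277,190). Its slot runs almost straight up and down in the picture, in line with the held handle bar, so 0.62 rad looks right. I'll descend gently.

To row units: 0.102 m / 0.8 = 0.1275, 0.0005 m / 0.8 = 0.0006.

>>> jog_arm(deltas=[[[0,0.0009,0.0006,0.0375,0,0,0],[0,0.0009,0.0006,0.075,0,0,0],[0,0.0009,0.0006,0.1,0,0,0],[0,0.0009,0.0006,0.1063,0,0,0],[0,0.0009,0.0006,0.1125,0,0,0],[0,0.0009,0.0006,0.1175,0,0,0],[0,0.0009,0.0006,0.1225,0,0,0],[0,0.0009,0.0006,0.1275,0,0,0],[0,0.0009,0.0006,0.1275,0,0,0]]])

```text
t: 10.13
tool_pos: [0.4993, 0.2567, 0.1454]
tool_rot: [2.992, 0.958, 0.004]
contact_force: [-1.7, -0.4, -1.8]
opening: 0.0126
grip_force: 79.2
```

```bash
python3 -c "
from h import *
goal([.498,.2549,.104],.62-np.pi/2); o=ctrl.get_obs();print(o['contact_force'],o['wrist_torque'],o['opening'],o['t'])"
```

```text
d [-0.0022  0.0006  0.0414] rots [array([-3.9000e-03, -1.7000e-03,  3.1415e+00]), array([ 0.0011, -0.0025, -0.0001]), array([-3.9000e-03, -1.7000e-03,  3.1415e+00])] yaw y now -0.951 q6 1.293 pos [0.4993 0.2567 0.1454]
[-1.6701367  -0.36290491 -1.83430287] [-0.21184461  0.20889156  0.01486219] 0.0125588776635319 10.1333
```

To row units: 0.008 m / 0.8 = 0.01, 0.006 m / 0.8 = 0.0075.

>>> jog_arm(deltas=[[[0,-0.001,0,0.0038,0,0,0],[0,-0.001,0,0.0075,0,0,0],[0,-0.001,0,0.01,0,0,0],[0,-0.001,0,0.01,0,0,0]]])

```text
t: 10.47
tool_pos: [0.4971, 0.2558, 0.134]
tool_rot: [-2.992, -0.958, 0.002]
contact_force: [-0.7, -0.4, -1.8]
opening: 0.013
grip_force: 79.1
```

>>> jog_arm(deltas=[[[0,0,0,0.0038,0,0,0],[0,0,0,0.0075,0,0,0],[0,0,0,0.0075,0,0,0]]])

```text
t: 10.72
tool_pos: [0.497, 0.2559, 0.128]
tool_rot: [-2.992, -0.958, 0.002]
contact_force: [-0.9, 1.7, -2.6]
opening: 0.0129
grip_force: 79.1
```

```bash
python3 -c "
from h import *
goal([.498,.2549,.104],.62-np.pi/2); o=ctrl.get_obs();print(o['contact_force'],o['wrist_torque'],o['opening'],o['t'])"
```

```text
d [0.0003 0.0014 0.024 ] rots [array([2.0000e-03, 1.2000e-03, 3.1414e+00]), array([-0.0007,  0.0013, -0.0002]), array([2.0000e-03, 1.2000e-03, 3.1414e+00])] yaw y now -0.951 q6 1.293 pos [0.497  0.2559 0.128 ]
[-0.88530098  1.67894397 -2.57886231] [ 0.13235177  0.17237931 -0.02219454] 0.012852319260568202 10.7167
```

To row units: 0.012 m / 0.8 = 0.015, 0.008 m / 0.8 = 0.01.

>>> jog_arm(deltas=[[[0,0,0,0.005,0,0,0],[0,0,0,0.01,0,0,0],[0,0,0,0.015,0,0,0],[0,0,0,0.015,0,0,0]]])

```text
t: 11.05
tool_pos: [0.4969, 0.2559, 0.1155]
tool_rot: [-2.992, -0.958, 0.002]
contact_force: [-2.6, 1.6, -3.6]
opening: 0.013
grip_force: 78.9
```

>>> jog_arm(deltas=[[[0,0,0,0.0038,0,0,0],[0,0,0,0.0075,0,0,0],[0,0,0,0.01,0,0,0],[0,0,0,0.01,0,0,0]]])

```text
t: 11.38
tool_pos: [0.4971, 0.256, 0.1083]
tool_rot: [-2.991, -0.958, 0.001]
contact_force: [-3.4, 1.7, -2.2]
opening: 0.0128
grip_force: 79.0
```

```bash
python3 -c "
from h import *
goal([.498,.2549,.104],.62-np.pi/2); o=ctrl.get_obs();print(o['contact_force'],o['wrist_torque'],o['opening'],o['t'])"
```

```text
d [0.0001 0.0014 0.0043] rots [array([1.1000e-03, 1.2000e-03, 3.1414e+00]), array([-0.0008,  0.0007, -0.0002]), array([1.1000e-03, 1.2000e-03, 3.1414e+00])] yaw y now -0.951 q6 1.293 pos [0.4971 0.256  0.1083]
[-3.38633449  1.71412379 -2.18447767] [0.45290288 0.81629023 0.03583744] 0.012843489974536163 11.3833
```

To row units: 0.003 m / 0.8 = 0.0038, -0.0003 m / 0.8 = -0.0004.

>>> jog_arm(deltas=[[[0,-0.0004,-0.0009,0.0013,0,0,0],[0,-0.0004,-0.0009,0.0025,0,0,0],[0,-0.0004,-0.0009,0.0038,0,0,0],[0,-0.0004,-0.0009,0.0038,0,0,0]]])

```text
t: 11.72
tool_pos: [0.497, 0.2562, 0.1059]
tool_rot: [2.992, 0.958, 0.0]
contact_force: [-3.1, 0.3, -2.2]
opening: 0.013
grip_force: 79.3
```

>>> jog_arm(deltas=[[[0,0,0,0.0013,0,0,0],[0,0,0,0.0025,0,0,0],[0,0,0,0.0025,0,0,0]]])

```text
t: 11.97
tool_pos: [0.497, 0.2562, 0.1038]
tool_rot: [2.992, 0.958, 0.0]
contact_force: [-2.8, 1.0, -1.2]
opening: 0.0129
grip_force: 79.3
```

```bash
python3 -c "
from h import *
goal([.498,.2549,.104],.62-np.pi/2); o=ctrl.get_obs();print(o['contact_force'],o['wrist_torque'],o['opening'],o['t'])"
```

```text
d [ 0.      0.0017 -0.0002] rots [array([-2.0000e-04, -4.0000e-04,  3.1413e+00]), array([ 0.0002, -0.0001, -0.0003]), array([-2.0000e-04, -4.0000e-04,  3.1413e+00])] yaw y now -0.951 q6 1.294 pos [0.497  0.2562 0.1038]
[-2.7955631   0.9701667  -1.23339452] [ 0.1392719   0.5944696  -0.01027742] 0.012946829033430689 11.9667
```

To row units: 0.0015 m / 0.8 = 0.0019, 0.0007 m / 0.8 = 0.0009.

>>> jog_arm(deltas=[[[0,0,0,0.0009,0,0,0],[0,0,0,0.0019,0,0,0],[0,0,0,0.0019,0,0,0]]])

```text
t: 12.22
tool_pos: [0.497, 0.2563, 0.1024]
tool_rot: [2.992, 0.958, 0.0]
contact_force: [-2.8, -0.4, -0.8]
opening: 0.0129
grip_force: 79.3
```

>>> jog_arm(deltas=[[[0,0,0,0.0009,0,0,0],[0,0,0,0.0019,0,0,0],[0,0,0,0.0019,0,0,0]]])

```text
t: 12.47
tool_pos: [0.497, 0.2563, 0.1008]
tool_rot: [2.992, 0.958, 0.0]
contact_force: [-2.7, 0.1, -1.0]
opening: 0.0132
grip_force: 79.3
```

No vertical resistance below the coupling face height, so the tang appears to be in the slot already. Continuing down.

To row units: 0.003 m / 0.8 = 0.0038, 0.002 m / 0.8 = 0.0025.

>>> jog_arm(deltas=[[[0,0,0,0.0013,0,0,0],[0,0,0,0.0025,0,0,0],[0,0,0,0.0038,0,0,0],[0,0,0,0.0038,0,0,0]]])

```text
t: 12.8
tool_pos: [0.497, 0.2563, 0.0977]
tool_rot: [2.992, 0.958, 0.0]
contact_force: [-1.7, 0.7, -1.9]
opening: 0.0128
grip_force: 79.3
```

>>> jog_arm(deltas=[[[0,0,0,0.0013,0,0,0],[0,0,0,0.0025,0,0,0],[0,0,0,0.0025,0,0,0]]])

```text
t: 13.05
tool_pos: [0.4969, 0.2563, 0.0958]
tool_rot: [2.992, 0.958, 0.0]
contact_force: [-2.4, 0.5, -2.7]
opening: 0.0126
grip_force: 79.3
```

>>> jog_arm(deltas=[[[0,0,0,0.0009,0,0,0],[0,0,0,0.0018,0,0,0],[0,0,0,0.0018,0,0,0]]])

```text
t: 13.3
tool_pos: [0.4969, 0.2563, 0.0945]
tool_rot: [2.992, 0.958, 0.0]
contact_force: [-0.8, 1.2, -1.1]
opening: 0.0131
grip_force: 79.3
```

To row units: 0.0007 m / 0.8 = 0.0009.

>>> jog_arm(deltas=[[[0,0,0,0.0009,0,0,0],[0,0,0,0.0009,0,0,0]]])

```text
t: 13.47
tool_pos: [0.497, 0.2563, 0.0942]
tool_rot: [2.992, 0.958, 0.0]
contact_force: [-3.6, -0.6, 1.8]
opening: 0.013
grip_force: 79.7
```

>>> jog_arm(deltas=[[[0,0,0,0.0008,0,0,0],[0,0,0,0.0008,0,0,0]]])

```text
t: 13.63
tool_pos: [0.497, 0.2564, 0.0942]
tool_rot: [2.992, 0.958, -0.0]
contact_force: [-5.3, -1.9, 4.9]
opening: 0.013
grip_force: 80.3
```

Seated at TCP z 0.0942 with about 7 N. Now I'll turn clockwise as seen from above (tool +z).

To row units: -0.0004 m / 0.8 = -0.0005, -0.0003 m / 0.8 = -0.0004, 0.2 rad / 3.1416 = 0.0637.

>>> jog_arm(deltas=[[[0,-0.0005,-0.0004,0,0,0,0.0095],[0,-0.0005,-0.0004,0,0,0,0.0255],[0,-0.0005,-0.0004,0,0,0,0.0414],[0,-0.0005,-0.0004,0,0,0,0.0573],[0,-0.0005,-0.0004,0,0,0,0.0637],[0,-0.0005,-0.0004,0,0,0,0.0637]]])

```text
t: 14.13
tool_pos: [0.4965, 0.2571, 0.0941]
tool_rot: [-3.071, -0.655, -0.001]
contact_force: [-5.7, 0.8, 4.8]
opening: 0.0128
grip_force: 80.0
```

```bash
python3 -c "
from h import *
goal([.498,.2549,.104],-np.pi/2); o=ctrl.get_obs();print(o['contact_force'],o['wrist_torque'],o['opening'],o['t'])"
```

```text
d [ 0.0005  0.0026 -0.0099] rots [array([ 9.0000e-04, -1.6000e-03, -2.7216e+00]), array([-0.0011, -0.0007,  0.42  ]), array([ 9.0000e-04, -1.6000e-03, -2.7216e+00])] yaw y now -1.151 q6 1.494 pos [0.4965 0.2571 0.0941]
[-5.70426326  0.78015724  4.8222462 ] [0.24568272 0.97418669 0.0987758 ] 0.01275100617553855 14.1333
```

To row units: -0.0005 m / 0.8 = -0.0006, -0.0001 m / 0.8 = -0.0001, 0.22 rad / 3.1416 = 0.07.

>>> jog_arm(deltas=[[[0,-0.0006,-0.0001,0,0,0,0.0159],[0,-0.0006,-0.0001,0,0,0,0.0318],[0,-0.0006,-0.0001,0,0,0,0.0477],[0,-0.0006,-0.0001,0,0,0,0.0637],[0,-0.0006,-0.0001,0,0,0,0.07],[0,-0.0006,-0.0001,0,0,0,0.07]]])

```text
t: 14.63
tool_pos: [0.4964, 0.2572, 0.0942]
tool_rot: [-3.124, -0.314, -0.003]
contact_force: [-3.5, 3.9, 4.4]
opening: 0.0126
grip_force: 80.0
```

>>> jog_arm(deltas=[[[0,0,0,0,0,0,0.0159],[0,0,0,0,0,0,0.0318],[0,0,0,0,0,0,0.0477],[0,0,0,0,0,0,0.0637],[0,0,0,0,0,0,0.0637]]])

```text
t: 15.05
tool_pos: [0.4963, 0.2574, 0.0942]
tool_rot: [-3.139, 0.001, -0.002]
contact_force: [-3.6, 4.3, 2.9]
opening: 0.0128
grip_force: 80.0
```

```bash
python3 - <<'E'
from h import *
o=ctrl.get_obs();print(o['contact_force'],o['wrist_torque'],o['opening'],o['t'])
save('wrist','w4.png')
goal([.498,.2549,.104],-np.pi/2)
E
```

```text
[-3.58741407  4.25195327  2.93012595] [0.89371352 0.73260109 0.16597396] 0.012772631137634466 15.05
d [ 0.0017  0.0025 -0.0098] rots [array([ 1.900e-03, -4.100e-03, -3.141e+00]), array([-0.0026, -0.0012,  0.0006]), array([ 1.900e-03, -4.100e-03, -3.141e+00])] yaw y now -1.57 q6 1.914 pos [0.4963 0.2574 0.0942]
```

View pics/w4.png

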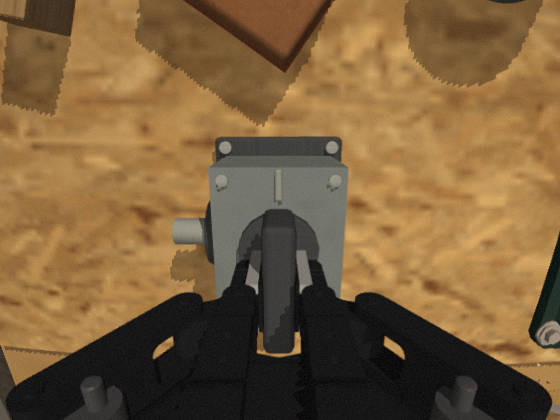

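The handle bar at (278,280) is in line with the rib at (278,185) and the collar is flush. I'll release and lift straight up.

To row units: -0.16 m / 0.8 = -0.2, -0.12 m / 0.8 = -0.15.

>>> jog_arm(deltas=[[[0.03,0,0,0,0,0,0],[0.05,0,0,0,0,0,0],[0.05,0,0,0,0,0,0],[0.05,0,0,0,0,0,0],[0.05,0,0,0,0,0,0],[0.05,0,0,-0.0125,0,0,0],[0.05,0,0,-0.05,0,0,0],[0.05,0,0,-0.1,0,0,0],[0.05,0,0,-0.15,0,0,0],[0.05,0,0,-0.2,0,0,0],[0.05,0,0,-0.2,0,0,0],[0.05,0,0,-0.2,0,0,0]]])

```text
t: 16.1
tool_pos: [0.4978, 0.2568, 0.2585]
tool_rot: [-3.139, 0.0, -0.013]
contact_force: [-0.1, -0.3, -1.4]
opening: 0.0505
grip_force: 0.0
```

```bash
python3 - <<'E'
from h import *
o=ctrl.get_obs();print(o['contact_force'],o['opening'],o['t'])
im=save('wrist','w5.png')
for n,z in [('handle',.104),('bore_mouth',.068)]:
  for k in ctrl.tip_of('wrist',n)[:1]: print(n,k['p'],k['xy'],onplane('wrist',k['xy'],z))
E
```

```text
[-0.07454826 -0.31168507 -1.43682711] 0.05045659186727567 16.1
handle 0.89 [276.6, 198.0] [0.49714707 0.25581964 0.104     ]
```

View pics/w5.png

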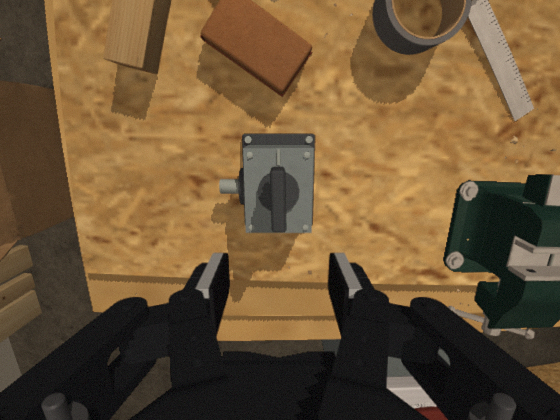

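The key stands home in the unit at (278,197), with the handle vertical in the picture along the ribs and the gripper clear. Handing in.

```bash
python3 -c "
from h import *
print(ctrl.finish_job())"
```

```text
the job is handed in; nothing more can be done
None
```

The key is fully home in the gear unit with its T-handle in line with the index ribs, released with the gripper clear, and the job is handed in at about 16 s of the 72 s; no verdict came back.

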